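# Start the lacquer curing box

### The job

Start a curing run for the lacquer bowls: first push the drawer of the curing box fully home, then move the orange humidity probe from its wooden stand into the port on top of the box, fully down, and let go of it. Only after that, with drawer and probe in place, press the keys of the control unit one at a time in the order green, yellow, blue, each all the way down and let up before the next, and never press the red one. Leave the drawer shut, the probe in its port and the other things on the table where they stand.

Things in the scene. Friction and masses are not known exactly. Their poses are not given: they have to be found in the camera images.
- box: White curing box, 240 (x) x 250 (y) x 110 mm high, fixed; origin at the centre of its underside, its front faces -x of its own frame, z up. The drawer is in the left (+y) part of the front; the flat top of the right part carries the probe port.
- drawer (a joint): How far the drawer stands out of the curing box, in m: 0 = fully home, grows as it slides out towards the box's -x; at most 0.11. It slides with light friction (about 1.5 N) and stays where it is left; it cannot go past 0.
- drawer_front (a point): Centre of the outer face of the blue drawer front, 60 mm above the table; moves with the drawer; axes parallel to the box's (x points into the box). The front is a flat upright panel without a handle, 152 mm wide, 12 mm thick, from 8 to 96 mm above the table; shut, its face stands 12 mm in front of the box. Small bowls are fixed inside the drawer, lower than the front.
- port (a point): Centre of the mouth of the probe port, a vertical round hole 10 mm wide with a 3 mm chamfer, 50 mm deep, in the flat top of the curing box (110 mm above the table), inside a flat copper ring. Axes parallel to the box's.
- probe: Wireless humidity probe, loose, 60 g: a steel pin 8 mm thick and 40 mm long with a tapered end below an orange round grip 22 mm thick and 55 mm tall. Origin at the tip of the pin, z along it up to the grip; the grip spans z = 40 to 95 mm. It starts upright in the stand.
- probe_flange (a point): Centre of the flat underside of the probe's orange grip, 40 mm above the tip; it lies on the box's top when the probe is fully in.
- stand: Dark wooden block 50 x 50 x 50 mm, fixed, origin at the centre of its underside; the probe's pin hangs in the 11 mm hole in its top, the grip resting on the top, 50 mm above the table.
- console: Grey control unit, 170 (x) x 160 (y) x 50 mm high, fixed; origin at the centre of its underside. On its top are four round keys in a 2 x 2 grid at a pitch of 60 mm (which colour is where varies) and a dark display strip.
- key_green_top (a point): Centre of the top of the green key, a round spring button 28 mm across that stands 6 mm above its black housing (44 mm across, 12 mm high on the control unit), top 68 mm above the table; it moves with the key.
- key_green (a joint): How far the green key is pressed, in m: 0 = up, 0.006 = fully down (takes about 4 N); it springs back.
- key_yellow_top (a point): Centre of the top of the yellow key, a round spring button 28 mm across that stands 6 mm above its black housing (44 mm across, 12 mm high on the control unit), top 68 mm above the table; it moves with the key.
- key_yellow (a joint): How far the yellow key is pressed, in m: 0 = up, 0.006 = fully down (takes about 4 N); it springs back.
- key_blue_top (a point): Centre of the top of the blue key, a round spring button 28 mm across that stands 6 mm above its black housing (44 mm across, 12 mm high on the control unit), top 68 mm above the table; it moves with the key.
- key_blue (a joint): How far the blue key is pressed, in m: 0 = up, 0.006 = fully down (takes about 4 N); it springs back.
- key_red_top (a point): Centre of the top of the red key, a round spring button 28 mm across that stands 6 mm above its black housing (44 mm across, 12 mm high on the control unit), top 68 mm above the table; it moves with the key.
- key_red (a joint): How far the red key is pressed, in m: 0 = up, 0.006 = fully down (takes about 4 N); it springs back.
- bowl: White ceramic bowl, 90 mm wide, 50 mm high, loose, origin at its underside; to be left alone.
- cup: Dark red cup, 52 mm wide, 60 mm high, loose on top of the rear part of the curing box, origin at its underside; to be left alone.
- brush_jar: Greenish glass jar, 72 mm wide, 100 mm high, with brushes rising to about 195 mm, loose, origin at its underside; to be left alone.
- spatula: Spatula, 200 mm long, lying on the table along its own x, loose; to be left alone.
- sanding_block: Cork sanding block 70 x 45 x 30 mm, loose, origin at its underside; to be left alone.
- vase: Black square lacquer vase, 60 x 60 x 110 mm, loose, origin at its underside; to be left alone.
- pigment: Small red pigment jar, 48 mm wide, 60 mm high, with a white cap, loose, origin at its underside; to be left alone.

How it is judged:
On the way, in this order (a step that is already met when the one before it is completed fails the run):
1. the drawer is pushed home (within 4 mm of shut) (value of joint drawer below 0.004 m), for 0.2 s.
2. the probe stands fully seated in the port of the curing box and has been let go (horizontal distance between probe_flange and port below 0.005 m and z of probe_flange in the frame of box between 0.105 and 0.114 m and angle between probe's own z axis and vertical below 0.09 rad and contact force between probe and the fingers below 0.05 N and linear speed of probe below 0.02 m/s), for 0.2 s.
3. the green key is pressed down (at least 4.5 of its 6 mm) (value of joint key_green above 0.0045 m), for 0.06 s.
4. the green key is let up again (value of joint key_green below 0.0015 m), for 0.06 s.
5. the yellow key is pressed down (at least 4.5 of its 6 mm) (value of joint key_yellow above 0.0045 m), for 0.06 s.
6. the yellow key is let up again (value of joint key_yellow below 0.0015 m), for 0.06 s.
7. the blue key is pressed down (at least 4.5 of its 6 mm) (value of joint key_blue above 0.0045 m), for 0.06 s.
8. the blue key is let up again (value of joint key_blue below 0.0015 m), for 0.06 s.
At the end, for the whole second after the job is handed in: The drawer is shut within 5 mm, the probe stands upright in the port with its grip down on the box top (within 4 mm, 5 mm off-centre at most), released and at rest; all four keys are up, and every other object is within 40 mm of where it started (all of step 2 and value of joint drawer below 0.005 m and value of joint each of key_green, key_yellow, key_blue, key_red below 0.0015 m and distance of each of bowl, cup, brush_jar, spatula, sanding_block, vase, pigment from where it was at the start of the episode below 0.04 m); the robot touches nothing.
It fails at once if the red key is pressed (more than 2 mm) (value of joint key_red above 0.002 m).
It fails at once if a key is pressed while the drawer is open (over 8 mm) or the probe is not in its port (value of joint any of key_green, key_yellow, key_blue, key_red above 0.002 m and (value of joint drawer above 0.008 m or horizontal distance between probe_flange and port above 0.01 m or z of probe_flange in the frame of box above 0.118 m)).
It fails at once if two keys are down at once (value of joint each of key_yellow, key_green above 0.002 m or value of joint each of key_blue, key_green above 0.002 m or value of joint each of key_blue, key_yellow above 0.002 m).
It fails at once if another object is shifted by more than 40 mm (distance of any of bowl, cup, brush_jar, spatula, sanding_block, vase, pigment from where it was at the start of the episode above 0.04 m).
It also fails if it takes over 72 s, if anything falls off the work surface, if the arm or the gripper's body presses on something with over 40 N, if the wrist force passes 120 N, or if a joint passes its speed limit or range.

### The arm

A 6-joint arm with a two-finger parallel gripper is mounted at the origin on the work surface. World frame = base frame: x ahead of the robot, y to its left, z up, the work surface at z = 0. Lengths are in m, angles in rad, forces in N, time in s.
With the tool pointing down it reaches from about 0.35 to 0.925 m from the base axis. Payload 6.4 kg.
Tool frame: the origin (TCP) lies midway between the tips of the shut fingers; the grasp point (between the pads) lies 19 mm behind it; z points along the fingers, y is the line along which they close (so a half turn about z gives the same grasp; the last joint's range is limited). The gripper opens to 94 mm and grips with 3 to 60 N. Pads are 16 mm wide; open, the fingers measure 119 mm over their backs; the gripper's body (75 mm by 177 mm) begins 78 mm behind the grasp point.
Start: joints at [1.172, 0.245, 1.558, -0, 1.339, -0.174], TCP at [0.145, 0.634, 0.183] pointing down, gripper open.
Joint ranges: [-3.13, 3.13], [-1.02, 2.26], [0.13, 2.54], [-0.95, 4.09], [0.21, 2.88], [-2.74, 2.74]. Speed limits (rad/s): [2.57, 2.57, 3.14, 3.14, 3.14, 3.14].

### API

Orientations are given as a unit quaternion [w, x, y, z].
In Python, from bench import ctrl gives the robot as it stands. The module is installed in compiled form; this text tells all that it offers.
- The arm moves only by the tool drive_tool, never from a script. Its argument "plan" is a list of rows, each an object of numbers: "hand": the opening in per cent of the stroke, from 0 (shut) to 100 (fully open); "dx", "dy", "dz": the shift along the world's x, y, z in m; "ax", "ay", "az": the turn, a rotation vector about the world's x, y, z in rad. A call has exactly 8 rows; each row shifts and turns the commanded pose from where the row before left it; what a row does not reach is not made up. A row lasts 1/8 s, in which the tool goes at most 62.5 mm and 10.7 degrees, less where a joint would pass 70% of its speed; a pose out of reach is approached as far as the arm can. A call with a gripper value outside its range is refused whole. The fingers move at their own pace and stop on an object; "force" is the grip in N (left out, the last holds). Time passes only in rows, so rows that do not move let the fingers close, or fill a call up. It gives the time, the measured TCP pose, the force, the opening and the grip force at its end, in the units of the state.
- ctrl.state(): the state, without advancing time (a new reading comes with each control period).
- ctrl.read_camera(name): name is "side" or "top"; returns a dict with "img" (400x640x3 uint8, blue, green, red), "range_z" (400x640 float32, m along the optical axis (not along the pixel's ray), 0 where there is no reading), "fx", "fy", "cx", "cy" (pixels), "D" ([k1, k2, p1, p2, k3] as OpenCV has them; the pictures are not rectified), "xyz" and "orientation" of the camera in the world. Camera axes: x right, y up, looking along -z (the intrinsics and any distortion apply to the point x, -y, -z); pixel columns grow to the right and rows downward; lengths in m; the calibration is good to about 2 mm. A picture is of the moment at which its call begins.
- ctrl.finish_job(): hands the job in; it is judged then, once.
Trained networks look in the newest picture that a camera, given by its name, has taken for a name from the list of things; names that differ only in an ending like _2 or _b are one class to them, and where a whole thing is asked for, a point or a joint stands for the part that bears it (a point fixed in the world has none). Each returns a list of dicts, best first, with "confidence" (0 to 1); they miss things now and then, are a little off and sometimes report something else, mostly with a low value. They report only what shows in the picture. A call takes as long as a camera call.
- ctrl.spot_in(camera, label): "extent" ([left, top, width, height] in pixels, round what is visible of it).
- ctrl.silhouettes(camera, label): "region" (400x640 bool, what is visible of it) and "extent" ([left, top, width, height] in pixels, round what is visible of it).
- ctrl.spot_point(camera, label): "at" ([row, column] in pixels: a listed point, or the origin of a listed thing).
The state is a dict: "time": time; "joints": joint angles; "qd": joint speeds; "tau": joint torques, N m; "position": TCP position; "orientation": TCP orientation; "ft_force": force on the tool from outside, world axes, zero at the start; "ft_torque": the same for the moment, N m; "width": opening from 0.0 (shut) to 1.0 (fully open); "grip_force": force on a finger pad.
Only numpy, scipy, OpenCV 4.12 (cv2) and the standard library are available. Lean on these libraries where they do the work, as an engineer would, in place of code of your own. Each camera call takes 0.05 s, during which the arm holds its last target. There are 200 camera calls.

## Working session

There is one attempt and no reset: what is moved stays moved. The work goes in short steps, Python scripts to look and compute and a tool call to move; the robot and the scene stay as the last step left them, time stands still between calls to the robot, and variables do not carry over. Pictures are saved under pics/ and viewed, at most 10 in all, crops included, and the job is handed in when it is done.

Besides the shell and the picture viewer there is one more tool, called after "Emit:" as name(argument=value, ...), one argument or row to a line, values as JSON. drive_tool: Moves the arm, as the interface text tells. Its arguments: {"type":"object","properties":{"plan":{"type":"array"},"force":{"type":"number"}},"required":["plan"]}

```bash
mkdir -p pics; cat > h.py <<'E'
import numpy as np, cv2
from scipy.spatial.transform import Rotation as R
from bench import ctrl
def q2R(q): return R.from_quat([q[1],q[2],q[3],q[0]]).as_matrix()
def rays(c,uv):
    K=np.array([[c['fx'],0,c['cx']],[0,c['fy'],c['cy']],[0,0,1]])
    p=cv2.undistortPoints(np.array(uv,float).reshape(-1,1,2),K,np.array(c['D'],float)).reshape(-1,2)
    return np.c_[p[:,0],-p[:,1],-np.ones(len(p))]@q2R(c['orientation']).T
def onz(c,uv,z):
    d=rays(c,uv); o=np.array(c['xyz']); return o+d*((z-o[2])/d[:,2])[:,None]
def depth(c,uv):
    d=rays(c,uv); uv=np.round(np.array(uv)).astype(int).reshape(-1,2)
    z=c['range_z'][uv[:,1],uv[:,0]]; return np.array(c['xyz'])+d*z[:,None]
def pt(cam,c,label,z):
    r=ctrl.spot_point(cam,label)
    return [(round(a['confidence'],2),np.round(a['at'],1).tolist(),onz(c,[a['at'][::-1]],z)[0].round(4).tolist()) for a in r[:2]]
E
python3 - <<'E'
from h import *
for n in ('top','side'):
    c=ctrl.read_camera(n); cv2.imwrite(f'pics/{n}0.png',c['img']); print(n,c['xyz'],c['orientation'])
    for l,z in dict(drawer_front=.06,port=.11,probe_flange=.05,probe=.01,stand=0,box=0,console=0,key_green_top=.068,key_yellow_top=.068,key_blue_top=.068,key_red_top=.068,bowl=0,cup=.11,brush_jar=0,spatula=0,sanding_block=0,vase=0,pigment=0).items():
        print(l,pt(n,c,l,z))
print(ctrl.state())
E
```

```text
top [0.36782184 0.00885693 1.11419094] [-0.69704428 -0.06098921  0.06809351  0.7111771 ]
drawer_front [(0.86, [226.5, 282.5], [0.4904, 0.0903, 0.06]), (0.43, [213.6, 413.9], [0.52, -0.2884, 0.06])]
port [(0.68, [165.4, 312.4], [0.6546, 0.002, 0.11]), (0.52, [224.8, 283.5], [0.4892, 0.0837, 0.11])]
probe_flange [(0.67, [225.1, 195.1], [0.5002, 0.344, 0.05]), (0.62, [222.7, 194.9], [0.5072, 0.3449, 0.05])]
probe [(0.57, [227.8, 194.5], [0.497, 0.3582, 0.01]), (0.37, [156.9, 284.5], [0.712, 0.087, 0.01])]
stand [(0.85, [226.1, 200.3], [0.5031, 0.3438, 0.0]), (0.38, [227.4, 282.6], [0.4947, 0.0946, 0.0])]
box [(0.65, [156.6, 284.2], [0.7162, 0.0886, 0.0])]
console [(0.59, [214.8, 414.2], [0.5249, -0.306, 0.0])]
key_green_top [(0.67, [230.0, 194.6], [0.484, 0.3393, 0.068]), (0.39, [228.2, 411.7], [0.477, -0.277, 0.068])]
key_yellow_top [(0.44, [230.5, 432.7], [0.4691, -0.3371, 0.068])]
key_blue_top [(0.71, [228.6, 412.5], [0.4758, -0.2792, 0.068]), (0.41, [207.4, 431.0], [0.5358, -0.3373, 0.068])]
key_red_top [(0.62, [169.1, 312.5], [0.6554, 0.0016, 0.068]), (0.48, [207.3, 412.5], [0.5372
[... 2314 characters left out ...]
 1.9, 'joints': array([ 1.17188438e+00,  2.45103792e-01,  1.55779901e+00,  1.32881975e-06,
        1.33871521e+00, -1.74083632e-01]), 'qd': array([-2.21739811e-03, -1.14871770e-03, -1.08979700e-05,  6.94126301e-04,
        1.90187704e-03,  1.00735762e-04]), 'tau': array([ 3.00759984e-04, -4.15823579e+01, -3.14868772e+01,  6.85705128e-02,
        2.88503588e-02, -1.35334935e-05]), 'position': array([0.14489624, 0.63365054, 0.18255336]), 'orientation': array([-4.20298386e-06,  1.12177698e-01,  9.93688162e-01, -1.19785519e-05]), 'ft_force': array([-0.13272237,  0.3331681 , -0.15872806]), 'ft_torque': array([ 0.01430301, -0.02785413,  0.05196498]), 'grip_force': 0.0, 'width': 1.0014339903860974}
```

View pics/top0.png

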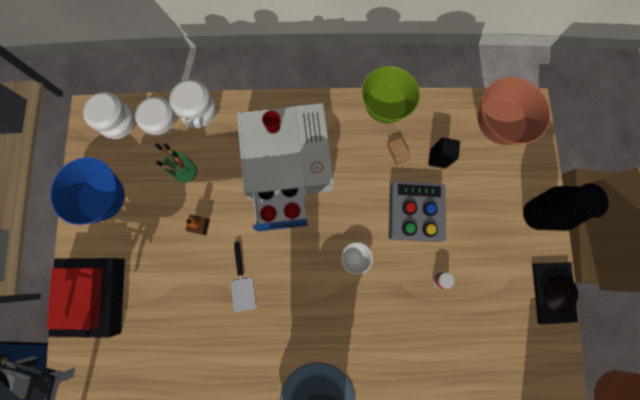

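View pics/side0.png

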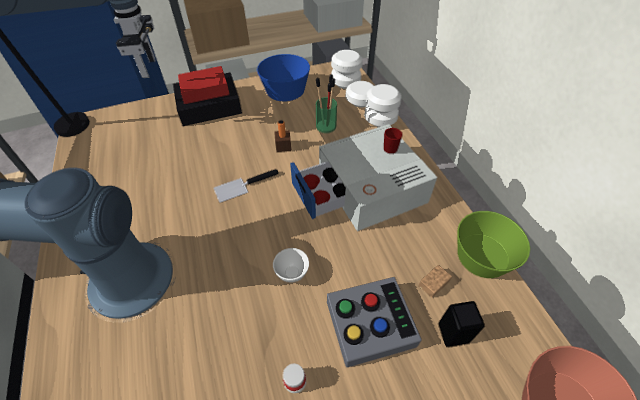

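The top view shows the box at about (284,150) with the drawer open (front at 282,226) and the port ring at (316,167). The probe and stand are at (197,225). The keys are red (410,208), blue (430,209), green (410,228) and yellow (431,229). The side view agrees. Next I'll refine the box yaw, port, probe and keys.

```bash
python3 - <<'E'
from h import *
V,U=np.mgrid[0:400,0:640]
uv=np.c_[U.ravel(),V.ravel()]
for n in ('top','side'):
    c=ctrl.read_camera(n); P=depth(c,uv).reshape(400,640,3); hsv=cv2.cvtColor(c['img'],cv2.COLOR_BGR2HSV); h,s,v=cv2.split(hsv)
    x,y,z=P[...,0],P[...,1],P[...,2]
    m=(abs(z-.11)<.008)&(abs(x-.716)<.2)&(abs(y-.088)<.2)&(s<70)
    q=P[m]; r=cv2.minAreaRect(q[:,:2].astype(np.float32)); print(n,'boxtop',r,q[:,2].mean(),m.sum())
    g=(np.hypot(x-.65,y+.005)<.035)&(abs(z-.11)<.015)&(s>60)
    q=np.argwhere(g); e=cv2.fitEllipse(cv2.convexHull(q[:,::-1].astype(np.float32))); print('ring',g.sum(),e,onz(c,[e[0]],.11))
    g=(np.hypot(x-.505,y-.345)<.05)&(z>.055)&(s>120)&(v>60)
    q=P[g]; print('grip',g.sum(),q.min(0),q.max(0),np.median(q,0)); 
    zz=q[q[:,2]>.098]; print(' top',len(zz),zz.mean(0))
    g=(np.hypot(x-.505,y-.345)<.06)&(abs(z-.05)<.006); print(' standtop',cv2.minAreaRect(P[g][:,:2].astype(np.float32)))
    for k,(a,b,lo,hi) in dict(g=(.478,-.277,40,85),y=(.47,-.336,15,35),b=(.537,-.338,100,130),r=(.538,-.281,-1,8)).items():
        g=(np.hypot(x-a,y-b)<.025)&(abs(z-.065)<.012)&(h>lo)&(h<hi)&(s>110); uvc=np.argwhere(g).mean(0)[::-1]; print(k,g.sum(),onz(c,[uvc],.067)[0].round(4))
    g=(np.hypot(x-.49,y-.09)<.12)&(z>.02)&(z<.11)&(h>100)&(h<125)&(s>130); q=P[g]; print('drawer',g.sum(),cv2.minAreaRect(q[:,:2].astype(np.float32)),q.min(0),q.max(0))
    t=q[q[:,2]>.085];print(cv2.fitLine(t[:,:2].astype(np.float32),cv2.DIST_HUBER,0,.01,.01).ravel())
    sil=ctrl.silhouettes(n,'spatula')[:1]
    for a in sil: 
        p=P[a['region']]; print('spat',p.min(0),p.max(0))
E
```

```text
top boxtop ((0.7116161584854126, 0.08173879235982895), (0.24141600728034973, 0.2506079375743866), 6.067914962768555) 0.10862329590497474 6660
ring 54 ((316.5, 166.9444580078125), (12.093117713928223, 12.159713745117188), 90.0) [[ 0.6499216  -0.00940547  0.11      ]]
grip 73 [0.49473603 0.33450305 0.05908232] [0.51629062 0.35303024 0.10782534] [0.50252942 0.33881466 0.09649045]
 top 34 [0.50529163 0.3438938  0.10483762]
 standtop ((0.5051046013832092, 0.34470856189727783), (0.04886851832270622, 0.050684381276369095), 78.4264907836914)
g 102 [ 0.4787 -0.2726  0.067 ]
y 118 [ 0.4742 -0.3315  0.067 ]
b 112 [ 0.5332 -0.3361  0.067 ]
r 88 [ 0.5384 -0.2774  0.067 ]
drawer 264 ((0.543857216835022, 0.10110118985176086), (0.10841796547174454, 0.14152096211910248), 6.388012409210205) [0.48432113 0.02534027 0.0270954 ] [0.60024483 0.16592786 0.10056975]
[ 0.09505415 -0.99547213  0.49409676  0.09681986]
spat [ 0.2493064   0.00885693 -0.00542446] [0.45649885 0.24799183 1.11419094]
side boxtop ((0.7107409834861755, 0.08062577247619629), (0.24181167781352997, 0.25509804487228394), 5.614232063293457)
[... 190 characters left out ...]
06403 0.32970384 0.05522971] [0.51510463 0.34840299 0.10745138] [0.50216997 0.33570627 0.08446361]
 top 23 [0.50255532 0.33799766 0.10324271]
 standtop ((0.5042235851287842, 0.34245172142982483), (0.056349024176597595, 0.05000081658363342), 78.9764175415039)
g 139 [ 0.4787 -0.2733  0.067 ]
y 172 [ 0.474  -0.3334  0.067 ]
b 170 [ 0.5338 -0.3379  0.067 ]
r 131 [ 0.5382 -0.2782  0.067 ]
drawer 494 ((0.5379087924957275, 0.0978756994009018), (0.09897138923406601, 0.1537967026233673), 5.775564193725586) [0.48245585 0.01711004 0.02041321] [0.58951186 0.16998654 0.09946042]
[ 0.09850792 -0.99513626  0.4950474   0.08623781]
spat [ 0.25362323 -0.57633319 -0.00493181] [0.45244099 0.25300147 0.8548964 ]
```

Emit:
drive_tool(
  plan=[
    {"hand": 0,"dx": 0.0285,"dy": -0.053,"az": 0.0405},
    {"hand": 0,"dx": 0.0285,"dy": -0.053,"az": 0.0405},
    {"hand": 0,"dx": 0.0285,"dy": -0.053,"az": 0.0405},
    {"hand": 0,"dx": 0.0285,"dy": -0.053,"az": 0.0405},
    {"hand": 0,"dx": 0.0285,"dy": -0.053,"az": 0.0405},
    {"hand": 0,"dx": 0.0285,"dy": -0.053,"az": 0.0405},
    {"hand": 0,"dx": 0.0285,"dy": -0.053,"az": 0.0405},
    {"hand": 0,"dx": 0.0285,"dy": -0.053,"az": 0.0405},
  ],
)

```text
invalid input
```

Emit:
drive_tool(
  plan=[
    {"hand": 0,"dx": 0.0285,"dy": -0.053,"dz": 0,"ax": 0,"ay": 0,"az": 0.0405},
    {"hand": 0,"dx": 0.0285,"dy": -0.053,"dz": 0,"ax": 0,"ay": 0,"az": 0.0405},
    {"hand": 0,"dx": 0.0285,"dy": -0.053,"dz": 0,"ax": 0,"ay": 0,"az": 0.0405},
    {"hand": 0,"dx": 0.0285,"dy": -0.053,"dz": 0,"ax": 0,"ay": 0,"az": 0.0405},
    {"hand": 0,"dx": 0.0285,"dy": -0.053,"dz": 0,"ax": 0,"ay": 0,"az": 0.0405},
    {"hand": 0,"dx": 0.0285,"dy": -0.053,"dz": 0,"ax": 0,"ay": 0,"az": 0.0405},
    {"hand": 0,"dx": 0.0285,"dy": -0.053,"dz": 0,"ax": 0,"ay": 0,"az": 0.0405},
    {"hand": 0,"dx": 0.0285,"dy": -0.053,"dz": 0,"ax": 0,"ay": 0,"az": 0.0405},
  ],
  force=20,
)

```text
time: 3.1
position: [0.3736, 0.208, 0.183]
orientation: [0.001, -0.05, 0.999, 0.0]
ft_force: [0.9, -0.0, -1.2]
width: 0.185
grip_force: 0.0
```

Emit:
drive_tool(
  plan=[
    {"hand": 0,"dx": 0.022,"dy": -0.041,"dz": 0,"ax": 0,"ay": 0,"az": 0},
    {"hand": 0,"dx": 0.022,"dy": -0.041,"dz": 0,"ax": 0,"ay": 0,"az": 0},
    {"hand": 0,"dx": 0.022,"dy": -0.041,"dz": 0,"ax": 0,"ay": 0,"az": 0},
    {"hand": 0,"dx": 0,"dy": 0,"dz": -0.041,"ax": 0,"ay": 0,"az": 0},
    {"hand": 0,"dx": 0,"dy": 0,"dz": -0.041,"ax": 0,"ay": 0,"az": 0},
    {"hand": 0,"dx": 0,"dy": 0,"dz": -0.041,"ax": 0,"ay": 0,"az": 0},
    {"hand": 0,"dx": 0.015,"dy": 0.0015,"dz": 0,"ax": 0,"ay": 0,"az": 0},
    {"hand": 0,"dx": 0.015,"dy": 0.0015,"dz": 0,"ax": 0,"ay": 0,"az": 0},
  ],
  force=20,
)

```text
time: 4.1
position: [0.4688, 0.0897, 0.059]
orientation: [-0.001, -0.049, 0.999, 0.0]
ft_force: [0.8, -0.2, 0.6]
width: 0.003
grip_force: 0.0
```

Emit:
drive_tool(
  plan=[
    {"hand": 0,"dx": 0.01,"dy": 0.001,"dz": 0,"ax": 0,"ay": 0,"az": 0},
    {"hand": 0,"dx": 0.01,"dy": 0.001,"dz": 0,"ax": 0,"ay": 0,"az": 0},
    {"hand": 0,"dx": 0.01,"dy": 0.001,"dz": 0,"ax": 0,"ay": 0,"az": 0},
    {"hand": 0,"dx": 0.01,"dy": 0.001,"dz": 0,"ax": 0,"ay": 0,"az": 0},
    {"hand": 0,"dx": 0.01,"dy": 0.001,"dz": 0,"ax": 0,"ay": 0,"az": 0},
    {"hand": 0,"dx": 0.01,"dy": 0.001,"dz": 0,"ax": 0,"ay": 0,"az": 0},
    {"hand": 0,"dx": 0.01,"dy": 0.001,"dz": 0,"ax": 0,"ay": 0,"az": 0},
    {"hand": 0,"dx": 0.01,"dy": 0.001,"dz": 0,"ax": 0,"ay": 0,"az": 0},
  ],
  force=20,
)

```text
time: 5.1
position: [0.5496, 0.0977, 0.0596]
orientation: [-0.0, -0.05, 0.999, -0.0]
ft_force: [-1.7, -0.2, 1.3]
width: 0.003
grip_force: 0.9
```

Emit:
drive_tool(
  plan=[
    {"hand": 0,"dx": 0.004,"dy": 0.0004,"dz": 0,"ax": 0,"ay": 0,"az": 0},
    {"hand": 0,"dx": 0.004,"dy": 0.0004,"dz": 0,"ax": 0,"ay": 0,"az": 0},
    {"hand": 0,"dx": 0.004,"dy": 0.0004,"dz": 0,"ax": 0,"ay": 0,"az": 0},
    {"hand": 0,"dx": 0.003,"dy": 0.0003,"dz": 0,"ax": 0,"ay": 0,"az": 0},
    {"hand": 0,"dx": 0.002,"dy": 0.0002,"dz": 0,"ax": 0,"ay": 0,"az": 0},
    {"hand": 0,"dx": 0.001,"dy": 0,"dz": 0,"ax": 0,"ay": 0,"az": 0},
    {"hand": 0,"dx": 0.001,"dy": 0,"dz": 0,"ax": 0,"ay": 0,"az": 0},
    {"hand": 0,"dx": 0,"dy": 0,"dz": 0,"ax": 0,"ay": 0,"az": 0},
  ],
  force=20,
)

```text
time: 6.1
position: [0.5679, 0.0996, 0.0595]
orientation: [0.0, -0.05, 0.999, 0.0]
ft_force: [-1.3, 1.6, 0.7]
width: 0.003
grip_force: 0.6
```

Emit:
drive_tool(
  plan=[
    {"hand": 0,"dx": 0.001,"dy": 0,"dz": 0,"ax": 0,"ay": 0,"az": 0},
    {"hand": 0,"dx": 0.001,"dy": 0,"dz": 0,"ax": 0,"ay": 0,"az": 0},
    {"hand": 0,"dx": 0.001,"dy": 0,"dz": 0,"ax": 0,"ay": 0,"az": 0},
    {"hand": 0,"dx": 0.001,"dy": 0,"dz": 0,"ax": 0,"ay": 0,"az": 0},
    {"hand": 0,"dx": 0,"dy": 0,"dz": 0,"ax": 0,"ay": 0,"az": 0},
    {"hand": 0,"dx": 0,"dy": 0,"dz": 0,"ax": 0,"ay": 0,"az": 0},
    {"hand": 0,"dx": 0,"dy": 0,"dz": 0,"ax": 0,"ay": 0,"az": 0},
    {"hand": 0,"dx": 0,"dy": 0,"dz": 0,"ax": 0,"ay": 0,"az": 0},
  ],
  force=20,
)

```text
time: 7.1
position: [0.5677, 0.0995, 0.0593]
orientation: [-0.005, -0.05, 0.999, 0.0]
ft_force: [-15.7, -1.0, 12.6]
width: 0.006
grip_force: 8.1
```

Emit:
drive_tool(
  plan=[
    {"hand": 0,"dx": -0.05,"dy": -0.005,"dz": 0,"ax": 0,"ay": 0,"az": 0},
    {"hand": 0,"dx": -0.0185,"dy": 0,"dz": 0.05,"ax": 0,"ay": 0,"az": 0},
    {"hand": 50,"dx": 0,"dy": 0,"dz": 0.055,"ax": 0,"ay": 0,"az": 0},
    {"hand": 80,"dx": 0,"dy": 0.05,"dz": 0.02,"ax": 0,"ay": 0,"az": 0},
    {"hand": 80,"dx": 0,"dy": 0.05,"dz": 0,"ax": 0,"ay": 0,"az": 0},
    {"hand": 80,"dx": 0,"dy": 0.05,"dz": 0,"ax": 0,"ay": 0,"az": 0},
    {"hand": 80,"dx": 0,"dy": 0.05,"dz": 0,"ax": 0,"ay": 0,"az": 0},
    {"hand": 80,"dx": 0,"dy": 0.048,"dz": 0,"ax": 0,"ay": 0,"az": 0},
  ],
  force=20,
)

```text
time: 8.1
position: [0.5039, 0.3442, 0.1849]
orientation: [0.001, -0.05, 0.999, 0.0]
ft_force: [1.1, -0.3, 0.7]
width: 0.605
grip_force: 0.0
```

```bash
python3 - <<'E'
from h import *
s=ctrl.state(); print(s['position'],s['ft_force'],s['width'])
V,U=np.mgrid[0:400,0:640]
c=ctrl.read_camera('side'); P=depth(c,np.c_[U.ravel(),V.ravel()]).reshape(400,640,3); h,S,v=cv2.split(cv2.cvtColor(c['img'],cv2.COLOR_BGR2HSV))
x,y,z=P[...,0],P[...,1],P[...,2]
g=(np.hypot(x-.58,y-.09)<.12)&(z>.02)&(z<.11)&(h>100)&(h<125)&(S>130);q=P[g]; t=q-[.711,.081,0]; print('drawer face x in box:',np.percentile(t@[.995,.1,0],[2,50,90]))
cv2.imwrite('pics/a.png',cv2.resize(c['img'][60:260,200:460],None,fx=3,fy=3))
E
```

```text
[0.50388595 0.34423531 0.18491004] [ 1.07079142 -0.33175687  0.65056523] 0.6051303487802533
drawer face x in box: [-0.13324646 -0.13160975 -0.12433311]
```

View pics/a.png

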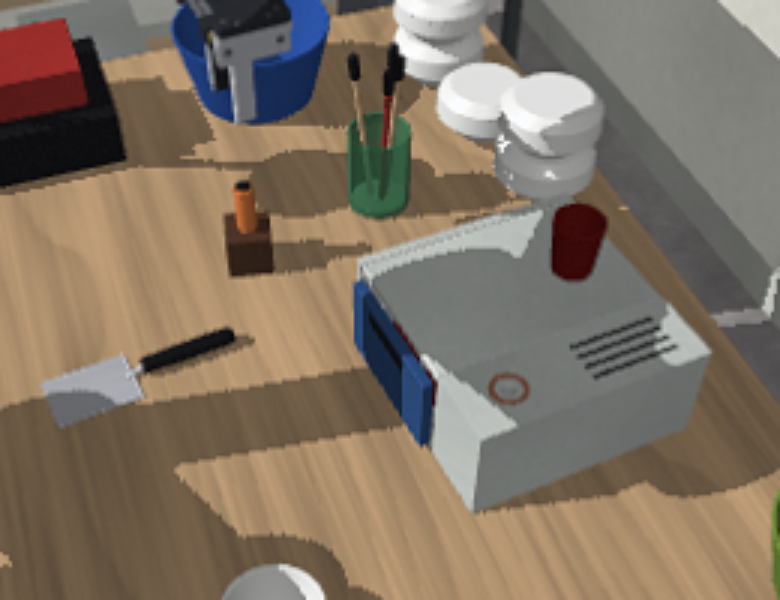

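The crop shows the drawer shut, with its face at the box front (crop 395,360), and the probe upright in its stand (245,210). Now I'll grasp the probe.

Emit:
drive_tool(
  plan=[
    {"hand": 80,"dx": 0,"dy": 0,"dz": -0.025,"ax": 0,"ay": 0,"az": 0},
    {"hand": 80,"dx": 0,"dy": 0,"dz": -0.04,"ax": 0,"ay": 0,"az": 0},
    {"hand": 80,"dx": 0,"dy": 0,"dz": -0.04,"ax": 0,"ay": 0,"az": 0},
    {"hand": 80,"dx": 0,"dy": 0,"dz": -0.02,"ax": 0,"ay": 0,"az": 0},
    {"hand": 50,"dx": 0,"dy": 0,"dz": 0,"ax": 0,"ay": 0,"az": 0},
    {"hand": 25,"dx": 0,"dy": 0,"dz": 0,"ax": 0,"ay": 0,"az": 0},
    {"hand": 10,"dx": 0,"dy": 0,"dz": 0,"ax": 0,"ay": 0,"az": 0},
    {"hand": 10,"dx": 0,"dy": 0,"dz": 0,"ax": 0,"ay": 0,"az": 0},
  ],
  force=15,
)

```text
time: 9.15
position: [0.5041, 0.3427, 0.0608]
orientation: [0.001, -0.05, 0.999, 0.0]
ft_force: [-0.1, 0.5, 1.0]
width: 0.413
grip_force: 0.0
```

Emit:
drive_tool(
  plan=[
    {"hand": 10,"dx": 0,"dy": 0,"dz": 0,"ax": 0,"ay": 0,"az": 0},
    {"hand": 10,"dx": 0,"dy": 0,"dz": 0,"ax": 0,"ay": 0,"az": 0},
    {"hand": 10,"dx": 0,"dy": 0,"dz": 0,"ax": 0,"ay": 0,"az": 0},
    {"hand": 10,"dx": 0,"dy": 0,"dz": 0.02,"ax": 0,"ay": 0,"az": 0},
    {"hand": 10,"dx": 0,"dy": 0,"dz": 0.03,"ax": 0,"ay": 0,"az": 0},
    {"hand": 10,"dx": 0,"dy": 0,"dz": 0.05,"ax": 0,"ay": 0,"az": 0},
    {"hand": 10,"dx": 0,"dy": 0,"dz": 0.04,"ax": 0,"ay": 0,"az": 0},
    {"hand": 10,"dx": 0,"dy": 0,"dz": 0,"ax": 0,"ay": 0,"az": 0},
  ],
  force=15,
)

```text
time: 10.15
position: [0.5057, 0.3433, 0.2051]
orientation: [0.004, -0.05, 0.999, 0.001]
ft_force: [-0.2, 0.2, -1.1]
width: 0.23
grip_force: 15.0
```

Emit:
drive_tool(
  plan=[
    {"hand": 10,"dx": 0.0206,"dy": -0.0503,"dz": 0,"ax": 0,"ay": 0,"az": 0},
    {"hand": 10,"dx": 0.0206,"dy": -0.0503,"dz": 0,"ax": 0,"ay": 0,"az": 0},
    {"hand": 10,"dx": 0.0206,"dy": -0.0503,"dz": 0,"ax": 0,"ay": 0,"az": 0},
    {"hand": 10,"dx": 0.0206,"dy": -0.0503,"dz": 0,"ax": 0,"ay": 0,"az": 0},
    {"hand": 10,"dx": 0.0206,"dy": -0.0503,"dz": 0,"ax": 0,"ay": 0,"az": 0},
    {"hand": 10,"dx": 0.0206,"dy": -0.0503,"dz": 0,"ax": 0,"ay": 0,"az": 0},
    {"hand": 10,"dx": 0.0206,"dy": -0.0503,"dz": 0,"ax": 0,"ay": 0,"az": 0},
    {"hand": 10,"dx": 0,"dy": 0,"dz": 0,"ax": 0,"ay": 0,"az": 0},
  ],
  force=15,
)

```text
time: 11.15
position: [0.6473, -0.013, 0.1977]
orientation: [-0.001, -0.047, 0.999, 0.0]
ft_force: [0.1, 1.1, -1.0]
width: 0.23
grip_force: 15.0
```

```bash
python3 - <<'E'
from h import *
s=ctrl.state(); print(s['position'],s['orientation'],s['ft_force'],s['width'])
V,U=np.mgrid[0:400,0:640]
for n in ('top','side'):
    c=ctrl.read_camera(n); P=depth(c,np.c_[U.ravel(),V.ravel()]).reshape(400,640,3); h,S,v=cv2.split(cv2.cvtColor(c['img'],cv2.COLOR_BGR2HSV))
    x,y,z=P[...,0],P[...,1],P[...,2]
    g=(np.hypot(x-.65,y+.01)<.05)&(z>.17)&(h<20)&(S>120);q=P[g]; print(n,g.sum(), q.mean(0) if len(q) else '')
    for l,zz in (('probe_flange',s['position'][2]-.011),('probe',s['position'][2]-.051),('port',.11)): print(l,pt(n,c,l,zz))
    cv2.imwrite(f'pics/b{n}.png',cv2.resize(c['img'][90:240,250:450] ,None,fx=4,fy=4,interpolation=cv2.INTER_CUBIC))
E
```

```text
[ 0.6473283  -0.01299818  0.19765696] [-1.47017065e-03 -4.72164967e-02  9.98883593e-01  9.24241537e-05] [ 0.05750404  1.06863896 -0.99767563] 0.2299688920971339
top 3 [0.65953584 0.02692238 0.34957075]
probe_flange [(0.17, [276.6, 438.3], [0.3428, -0.3037, 0.1867])]
probe []
port []
side 96 [ 0.64121198 -0.01351923  0.21824612]
probe_flange [(0.42, [168.9, 370.7], [0.6469, -0.0081, 0.1867])]
probe [(0.55, [180.6, 369.6], [0.6468, -0.0112, 0.1467])]
port [(0.91, [190.4, 367.1], [0.6432, -0.0116, 0.11])]
```

View pics/bside.png

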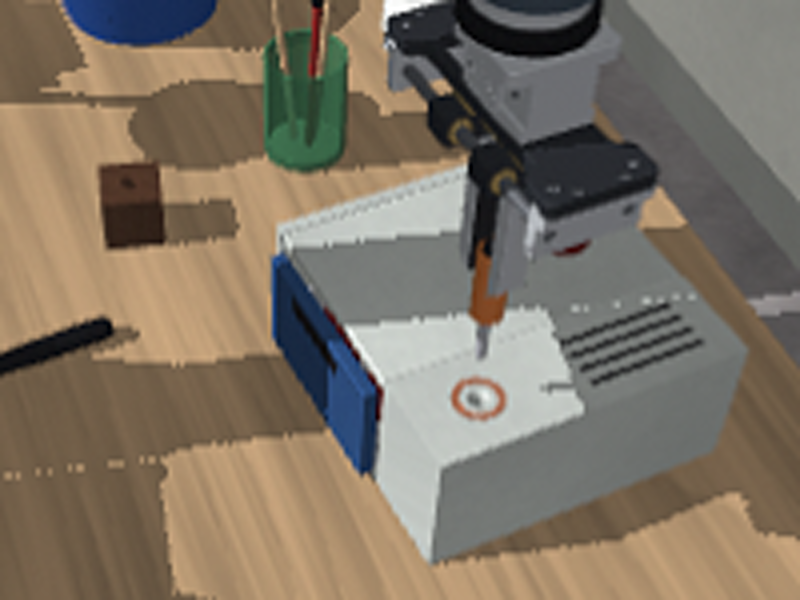

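The side crop shows the probe hanging upright with its tip at (483,358), above the port ring at (478,398). I'll correct the position and come down close to the mouth before another look.

Emit:
drive_tool(
  plan=[
    {"hand": 10,"dx": 0,"dy": 0,"dz": 0,"ax": 0,"ay": 0,"az": 0},
    {"hand": 10,"dx": 0.001,"dy": 0.001,"dz": -0.01,"ax": 0,"ay": 0,"az": 0},
    {"hand": 10,"dx": 0.001,"dy": 0.001,"dz": -0.01,"ax": 0,"ay": 0,"az": 0},
    {"hand": 10,"dx": 0,"dy": 0,"dz": -0.007,"ax": 0,"ay": 0,"az": 0},
    {"hand": 10,"dx": 0,"dy": 0,"dz": 0,"ax": 0,"ay": 0,"az": 0},
    {"hand": 10,"dx": 0,"dy": 0,"dz": 0,"ax": 0,"ay": 0,"az": 0},
    {"hand": 10,"dx": 0,"dy": 0,"dz": 0,"ax": 0,"ay": 0,"az": 0},
    {"hand": 10,"dx": 0,"dy": 0,"dz": 0,"ax": 0,"ay": 0,"az": 0},
  ],
  force=15,
)

```text
time: 12.55
position: [0.6498, -0.0078, 0.1729]
orientation: [0.0, -0.05, 0.999, -0.0]
ft_force: [-0.8, 0.2, -1.5]
width: 0.229
grip_force: 15.0
```

```bash
python3 - <<'E'
from h import *
s=ctrl.state(); print(s['position'],s['orientation'],s['ft_force'])
c=ctrl.read_camera('side'); zt=s['position'][2]-.051
for l,zz in (('probe_flange',zt+.04),('probe',zt)): print(l,pt('side',c,l,zz))
K=np.array([[c['fx'],0,c['cx']],[0,c['fy'],c['cy']],[0,0,1]])
def proj(p):
    q=(np.array(p)-c['xyz'])@q2R(c['orientation']); return cv2.projectPoints(np.array([[q[0],-q[1],-q[2]]]),np.zeros(3),np.zeros(3),K,np.array(c['D'],float))[0].ravel()
p=s['position']
for nm,a in dict(tipTCP=[p[0],p[1],zt],flTCP=[p[0],p[1],zt+.04],port=[.65,-.0095,.11],tip_x5=[p[0]+.005,p[1],zt],tip_y5=[p[0],p[1]+.005,zt]).items(): print(nm,(proj(a)-[340,150])*10)
cv2.imwrite('pics/c.png',cv2.resize(c['img'][150:210,340:400],None,fx=10,fy=10,interpolation=cv2.INTER_CUBIC))
E
```

```text
[ 0.64978972 -0.00780218  0.17294623] [ 3.16432355e-04 -4.95671756e-02  9.98770739e-01 -7.19070475e-05] [-0.79834338  0.21573836 -1.54170748]
probe_flange [(0.67, [183.6, 243.5], [0.3388, 0.0729, 0.1619]), (0.49, [172.9, 370.3], [0.6523, 0.0003, 0.1619])]
probe [(0.55, [187.7, 370.9], [0.6511, -0.0155, 0.1219]), (0.49, [271.3, 290.4], [0.3841, -0.1794, 0.1219])]
tipTCP [292.18652976 357.4642396 ]
flTCP [307.23540487 253.22146643]
port [291.22033478 391.71714576]
tip_x5 [309.61007328 352.68715606]
tip_y5 [284.38999456 344.02075066]
```

View pics/c.png

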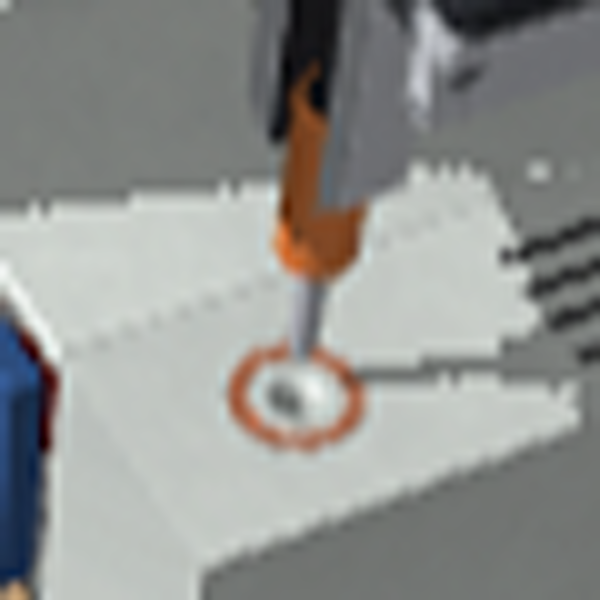

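The crop shows the tip at about (303,358), the flange at (317,262) and the ring centre at (297,396). That puts the probe about 1.3 mm too far in +x and 1.7 mm too far in +y. I'll correct that and insert.

Emit:
drive_tool(
  plan=[
    {"hand": 10,"dx": -0.0013,"dy": -0.0017,"dz": 0,"ax": 0,"ay": 0,"az": 0},
    {"hand": 10,"dx": 0,"dy": 0,"dz": 0,"ax": 0,"ay": 0,"az": 0},
    {"hand": 10,"dx": 0,"dy": 0,"dz": -0.006,"ax": 0,"ay": 0,"az": 0},
    {"hand": 10,"dx": 0,"dy": 0,"dz": -0.006,"ax": 0,"ay": 0,"az": 0},
    {"hand": 10,"dx": 0,"dy": 0,"dz": -0.006,"ax": 0,"ay": 0,"az": 0},
    {"hand": 10,"dx": 0,"dy": 0,"dz": -0.006,"ax": 0,"ay": 0,"az": 0},
    {"hand": 10,"dx": 0,"dy": 0,"dz": 0,"ax": 0,"ay": 0,"az": 0},
    {"hand": 10,"dx": 0,"dy": 0,"dz": 0,"ax": 0,"ay": 0,"az": 0},
  ],
  force=15,
)

```text
time: 13.7
position: [0.6482, -0.0097, 0.1483]
orientation: [-0.0, -0.05, 0.999, -0.0]
ft_force: [1.1, -1.0, -1.5]
width: 0.233
grip_force: 15.0
```

Emit:
drive_tool(
  plan=[
    {"hand": 10,"dx": 0,"dy": 0,"dz": -0.006,"ax": 0,"ay": 0,"az": 0},
    {"hand": 10,"dx": 0,"dy": 0,"dz": -0.006,"ax": 0,"ay": 0,"az": 0},
    {"hand": 10,"dx": 0,"dy": 0,"dz": -0.006,"ax": 0,"ay": 0,"az": 0},
    {"hand": 10,"dx": 0,"dy": 0,"dz": -0.005,"ax": 0,"ay": 0,"az": 0},
    {"hand": 10,"dx": 0,"dy": 0,"dz": -0.003,"ax": 0,"ay": 0,"az": 0},
    {"hand": 10,"dx": 0,"dy": 0,"dz": -0.001,"ax": 0,"ay": 0,"az": 0},
    {"hand": 10,"dx": 0,"dy": 0,"dz": 0,"ax": 0,"ay": 0,"az": 0},
    {"hand": 10,"dx": 0,"dy": 0,"dz": 0,"ax": 0,"ay": 0,"az": 0},
  ],
  force=15,
)

```text
time: 14.7
position: [0.6482, -0.0095, 0.1215]
orientation: [-0.0, -0.05, 0.999, -0.0]
ft_force: [0.1, -2.3, -0.4]
width: 0.23
grip_force: 15.0
```

Emit:
drive_tool(
  plan=[
    {"hand": 10,"dx": 0,"dy": 0,"dz": -0.001,"ax": 0,"ay": 0,"az": 0},
    {"hand": 30,"dx": 0,"dy": 0,"dz": 0,"ax": 0,"ay": 0,"az": 0},
    {"hand": 60,"dx": 0,"dy": 0,"dz": 0,"ax": 0,"ay": 0,"az": 0},
    {"hand": 60,"dx": 0,"dy": 0,"dz": 0,"ax": 0,"ay": 0,"az": 0},
    {"hand": 60,"dx": 0,"dy": 0,"dz": 0,"ax": 0,"ay": 0,"az": 0},
    {"hand": 60,"dx": 0,"dy": 0,"dz": 0.03,"ax": 0,"ay": 0,"az": 0},
    {"hand": 60,"dx": 0,"dy": 0,"dz": 0.05,"ax": 0,"ay": 0,"az": 0},
    {"hand": 60,"dx": 0,"dy": 0,"dz": 0.03,"ax": 0,"ay": 0,"az": 0},
  ],
  force=15,
)

```text
time: 15.7
position: [0.6491, -0.0095, 0.2335]
orientation: [0.002, -0.05, 0.999, -0.0]
ft_force: [-0.1, -0.3, -0.0]
width: 0.604
grip_force: 0.0
```

```bash
python3 - <<'E'
from h import *
s=ctrl.state(); print(s['position'],s['ft_force'],s['width'])
c=ctrl.read_camera('side')
for l,zz in (('probe_flange',.11),('probe',.07)): print(l,pt('side',c,l,zz))
K=np.array([[c['fx'],0,c['cx']],[0,c['fy'],c['cy']],[0,0,1]])
def proj(p):
    q=(np.array(p)-c['xyz'])@q2R(c['orientation']); return cv2.projectPoints(np.array([[q[0],-q[1],-q[2]]]),np.zeros(3),np.zeros(3),K,np.array(c['D'],float))[0].ravel()
for z in (.11,.165): print(z,(proj([.65,-.0095,z])-[340,150])*10+4.5)
cv2.imwrite('pics/d.png',cv2.resize(c['img'][150:210,340:400],None,fx=10,fy=10,interpolation=cv2.INTER_CUBIC))
E
```

```text
[ 0.64912204 -0.00947917  0.23352106] [-0.06486838 -0.33390279 -0.01155636] 0.6042956986927223
probe_flange [(0.74, [187.5, 368.6], [0.6511, -0.0037, 0.11]), (0.27, [332.4, 453.3], [0.6547, -0.4158, 0.11])]
probe [(0.42, [203.4, 371.6], [0.6533, -0.0278, 0.07])]
0.11 [295.72033478 396.21714576]
0.165 [316.45161093 253.90460709]
```

View pics/d.png

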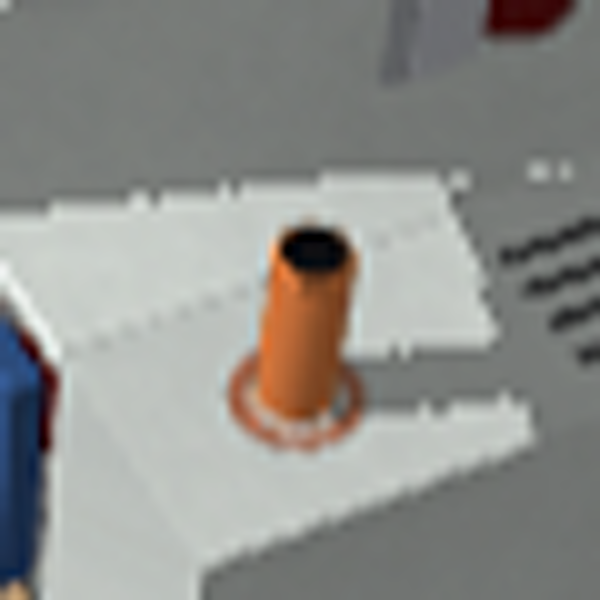

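The crop shows the probe upright and seated: its top is at (315,250), against a predicted (316,254). Next is the green key.

Emit:
drive_tool(
  plan=[
    {"hand": 60,"dx": -0.0284,"dy": -0.0439,"dz": 0,"ax": 0,"ay": 0,"az": 0},
    {"hand": 0,"dx": -0.0284,"dy": -0.0439,"dz": 0,"ax": 0,"ay": 0,"az": 0},
    {"hand": 0,"dx": -0.0284,"dy": -0.0439,"dz": 0,"ax": 0,"ay": 0,"az": 0},
    {"hand": 0,"dx": -0.0284,"dy": -0.0439,"dz": 0,"ax": 0,"ay": 0,"az": 0},
    {"hand": 0,"dx": -0.0284,"dy": -0.0439,"dz": 0,"ax": 0,"ay": 0,"az": 0},
    {"hand": 0,"dx": -0.0284,"dy": -0.0439,"dz": 0,"ax": 0,"ay": 0,"az": 0},
    {"hand": 0,"dx": 0,"dy": 0,"dz": -0.05,"ax": 0,"ay": 0,"az": 0},
    {"hand": 0,"dx": 0,"dy": 0,"dz": -0.05,"ax": 0,"ay": 0,"az": 0},
  ],
  force=15,
)

```text
time: 16.85
position: [0.4765, -0.2728, 0.1274]
orientation: [-0.001, -0.049, 0.999, 0.001]
ft_force: [0.2, 0.3, 0.3]
width: 0.005
grip_force: 0.0
```

Emit:
drive_tool(
  plan=[
    {"hand": 0,"dx": 0,"dy": 0,"dz": -0.03,"ax": 0,"ay": 0,"az": 0},
    {"hand": 0,"dx": 0,"dy": 0,"dz": -0.015,"ax": 0,"ay": 0,"az": 0},
    {"hand": 0,"dx": 0,"dy": 0,"dz": 0,"ax": 0,"ay": 0,"az": 0},
    {"hand": 0,"dx": 0,"dy": 0,"dz": 0,"ax": 0,"ay": 0,"az": 0},
    {"hand": 0,"dx": 0,"dy": 0,"dz": 0,"ax": 0,"ay": 0,"az": 0},
    {"hand": 0,"dx": 0,"dy": 0,"dz": 0,"ax": 0,"ay": 0,"az": 0},
    {"hand": 0,"dx": 0,"dy": 0,"dz": 0,"ax": 0,"ay": 0,"az": 0},
    {"hand": 0,"dx": 0,"dy": 0,"dz": 0,"ax": 0,"ay": 0,"az": 0},
  ],
  force=15,
)

```text
time: 17.85
position: [0.4779, -0.2729, 0.0857]
orientation: [0.0, -0.05, 0.999, -0.0]
ft_force: [-0.0, -0.3, 0.4]
width: 0.007
grip_force: 0.0
```

Emit:
drive_tool(
  plan=[
    {"hand": 0,"dx": 0,"dy": 0,"dz": -0.012,"ax": 0,"ay": 0,"az": 0},
    {"hand": 0,"dx": 0,"dy": 0,"dz": -0.006,"ax": 0,"ay": 0,"az": 0},
    {"hand": 0,"dx": 0,"dy": 0,"dz": -0.003,"ax": 0,"ay": 0,"az": 0},
    {"hand": 0,"dx": 0,"dy": 0,"dz": -0.003,"ax": 0,"ay": 0,"az": 0},
    {"hand": 0,"dx": 0,"dy": 0,"dz": -0.001,"ax": 0,"ay": 0,"az": 0},
    {"hand": 0,"dx": 0,"dy": 0,"dz": 0,"ax": 0,"ay": 0,"az": 0},
    {"hand": 0,"dx": 0,"dy": 0,"dz": 0,"ax": 0,"ay": 0,"az": 0},
    {"hand": 0,"dx": 0,"dy": 0,"dz": 0,"ax": 0,"ay": 0,"az": 0},
  ],
  force=15,
)

```text
time: 18.85
position: [0.478, -0.2729, 0.0607]
orientation: [0.0, -0.05, 0.999, -0.0]
ft_force: [0.2, -0.4, -0.7]
width: 0.007
grip_force: 0.0
```

```bash
python3 - <<'E'
from h import *
s=ctrl.state(); print(s['position'],s['ft_force'],s['tau'])
c=ctrl.read_camera('side')
cv2.imwrite('pics/e.png',cv2.resize(c['img'][255:375,310:430],None,fx=5,fy=5,interpolation=cv2.INTER_CUBIC))
E
```

```text
[ 0.4779853  -0.27291418  0.06072972] [ 0.1681001  -0.44051949 -0.69746839] [-2.90813650e-04 -3.41927004e+01 -2.75903821e+01 -5.79806278e-02
  3.81060038e-02 -1.84157517e-05]
```

View pics/e.png

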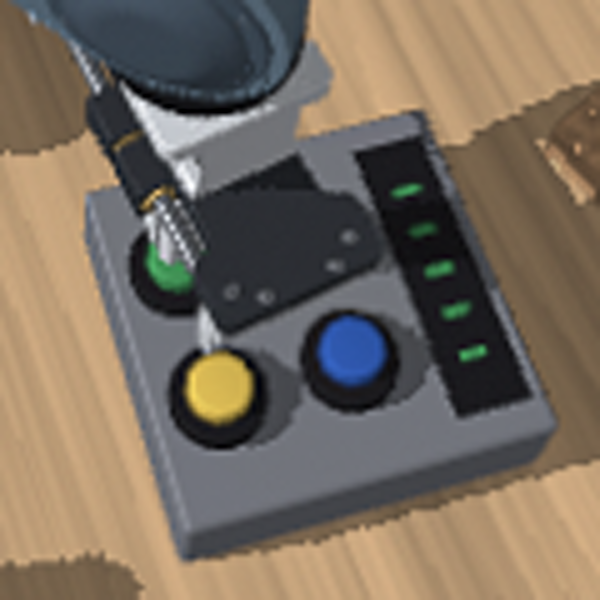

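The crop shows the finger on the green key at (168,255), but the reading gives no clear force. I'll check the key height against the others using depth.

```bash
python3 - <<'E'
from h import *
V,U=np.mgrid[0:400,0:640]
c=ctrl.read_camera('side'); P=depth(c,np.c_[U.ravel(),V.ravel()]).reshape(400,640,3); h,S,v=cv2.split(cv2.cvtColor(c['img'],cv2.COLOR_BGR2HSV))
x,y,z=P[...,0],P[...,1],P[...,2]
for k,(a,b,lo,hi) in dict(g=(.478,-.273,40,85),y=(.474,-.333,15,35),b=(.5335,-.337,100,130)).items():
    g=(np.hypot(x-a,y-b)<.02)&(abs(z-.065)<.015)&(h>lo)&(h<hi)&(S>110); q=P[g]; print(k,g.sum(),q.mean(0).round(4),np.percentile(q[:,2],[10,50,90]).round(4))
r=np.hypot(x-.478,y+.273); 
g=(r<.03)&(S<60)&(z>.05)&(z<.12); q=P[g]; q=q[q[:,2].argsort()][:15]; print('finger low',q.round(3).tolist())
E
```

```text
g 45 [ 0.471  -0.2787  0.0693] [0.0647 0.0703 0.0726]
y 170 [ 0.4735 -0.3346  0.07  ] [0.063  0.0715 0.0734]
b 171 [ 0.5336 -0.3383  0.0688] [0.0618 0.0709 0.0732]
finger low [[0.471, -0.295, 0.05], [0.454, -0.259, 0.05], [0.458, -0.28, 0.05], [0.474, -0.298, 0.05], [0.461, -0.291, 0.05], [0.452, -0.288, 0.05], [0.467, -0.298, 0.05], [0.453, -0.266, 0.05], [0.46, -0.261, 0.05], [0.458, -0.29, 0.05], [0.463, -0.254, 0.05], [0.458, -0.253, 0.05], [0.454, -0.257, 0.05], [0.461, -0.284, 0.05], [0.463, -0.29, 0.051]]
```

Emit:
drive_tool(
  plan=[
    {"hand": 0,"dx": 0,"dy": 0,"dz": -0.001,"ax": 0,"ay": 0,"az": 0},
    {"hand": 0,"dx": 0,"dy": 0,"dz": -0.001,"ax": 0,"ay": 0,"az": 0},
    {"hand": 0,"dx": 0,"dy": 0,"dz": -0.001,"ax": 0,"ay": 0,"az": 0},
    {"hand": 0,"dx": 0,"dy": 0,"dz": 0,"ax": 0,"ay": 0,"az": 0},
    {"hand": 0,"dx": 0,"dy": 0,"dz": 0,"ax": 0,"ay": 0,"az": 0},
    {"hand": 0,"dx": 0,"dy": 0,"dz": 0,"ax": 0,"ay": 0,"az": 0},
    {"hand": 0,"dx": 0,"dy": 0,"dz": 0,"ax": 0,"ay": 0,"az": 0},
    {"hand": 0,"dx": 0,"dy": 0,"dz": 0,"ax": 0,"ay": 0,"az": 0},
  ],
  force=15,
)

```text
time: 19.95
position: [0.4779, -0.2728, 0.0576]
orientation: [0.0, -0.05, 0.999, -0.0]
ft_force: [0.6, 0.4, -0.6]
width: 0.005
grip_force: 0.0
```

```bash
python3 - <<'E'
from h import *
s=ctrl.state(); p=s['position']; ims=[]
V,U=np.mgrid[0:400,0:640]
for n,(r0,c0) in dict(side=(282,320),top=(200,385)).items():
    c=ctrl.read_camera(n)
    K=np.array([[c['fx'],0,c['cx']],[0,c['fy'],c['cy']],[0,0,1]])
    def proj(p):
        q=(np.array(p)-c['xyz'])@q2R(c['orientation']); return cv2.projectPoints(np.array([[q[0],-q[1],-q[2]]]),np.zeros(3),np.zeros(3),K,np.array(c['D'],float))[0].ravel()
    im=cv2.resize(c['img'][r0:r0+50,c0:c0+50],None,fx=8,fy=8,interpolation=cv2.INTER_CUBIC)
    for a in (p,p+[0,0,.02],p+[0,0,.04]):
        u=(proj(a)-[c0,r0])*8+3.5; print(n,u); cv2.circle(im,tuple(int(t) for t in u),3,(255,0,255),-1)
    ims.append(im)
cv2.imwrite('pics/f.png',np.hstack(ims))
E
```

```text
side [199.05642578 210.43023668]
side [202.43042185 180.92430727]
side [205.93394493 150.25084292]
top [197.88670238 230.03546342]
top [212.45944259 223.8047196 ]
top [227.58430778 217.33557251]
```

View pics/f.png

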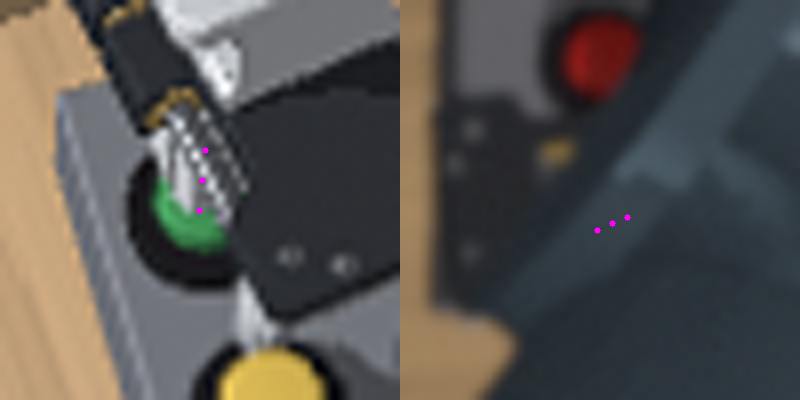

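The picture shows the finger on the green key at (190,210), with the TCP projecting there too. To see whether the key is down, I'll compare its edge with the first picture.

```bash
python3 - <<'E'
from h import *
V,U=np.mgrid[0:400,0:640]
c=ctrl.read_camera('side'); P=depth(c,np.c_[U.ravel(),V.ravel()]).reshape(400,640,3)
a=cv2.imread('pics/side0.png')
for u in (343,346):
    print(u,'rows 300-320 green-red: before',(a[300:320,u,1].astype(int)-a[300:320,u,2]).tolist()); print('   now',(c['img'][300:320,u,1].astype(int)-c['img'][300:320,u,2]).tolist())
    print('   z',P[303:318,u,2].round(3).tolist())
print('bright', [P[v,u].round(3).tolist() for u,v in ((350,319),(350,321),(351,317),(352,322))])
s=ctrl.state(); print(s['position'],s['ft_force'],s['tau'])
E
```

```text
343 rows 300-320 green-red: before [38, 76, 73, 72, 73, 74, 74, 74, 75, 76, 77, 67, 57, 9, -3, -1, 1, -1, 1, 3]
   now [4, 2, 4, 3, 3, 3, 0, 0, 45, 84, 84, 73, 61, 10, -3, -2, 0, 1, 2, 3]
   z [0.112, 0.104, 0.1, 0.096, 0.092, 0.087, 0.072, 0.073, 0.072, 0.067, 0.063, 0.059, 0.064, 0.062, 0.057]
346 rows 300-320 green-red: before [31, 75, 71, 71, 73, 72, 72, 72, 73, 73, 74, 66, 46, 18, -3, -2, 0, 0, 1, 2]
   now [2, 2, 3, 3, 4, 3, 3, 3, 44, 69, 78, 72, 49, 20, -2, -1, -1, 0, 1, 3]
   z [0.197, 0.195, 0.195, 0.194, 0.193, 0.072, 0.07, 0.072, 0.069, 0.07, 0.063, 0.062, 0.062, 0.061, 0.056]
bright [[0.451, -0.35, 0.2], [0.451, -0.351, 0.193], [0.451, -0.352, 0.215], [0.451, -0.358, 0.204]]
[ 0.47790686 -0.2728597   0.05756998] [0.36475707 0.05383603 0.18907348] [ 4.70455761e-04 -3.42828047e+01 -2.74776632e+01 -5.78305498e-02
  3.88403563e-02  1.39370098e-05]
```

Emit:
drive_tool(
  plan=[
    {"hand": 0,"dx": 0,"dy": 0,"dz": -0.001,"ax": 0,"ay": 0,"az": 0},
    {"hand": 0,"dx": 0,"dy": 0,"dz": -0.001,"ax": 0,"ay": 0,"az": 0},
    {"hand": 0,"dx": 0,"dy": 0,"dz": -0.001,"ax": 0,"ay": 0,"az": 0},
    {"hand": 0,"dx": 0,"dy": 0,"dz": -0.001,"ax": 0,"ay": 0,"az": 0},
    {"hand": 0,"dx": 0,"dy": 0,"dz": -0.001,"ax": 0,"ay": 0,"az": 0},
    {"hand": 0,"dx": 0,"dy": 0,"dz": -0.001,"ax": 0,"ay": 0,"az": 0},
    {"hand": 0,"dx": 0,"dy": 0,"dz": 0,"ax": 0,"ay": 0,"az": 0},
    {"hand": 0,"dx": 0,"dy": 0,"dz": 0,"ax": 0,"ay": 0,"az": 0},
  ],
  force=15,
)

```text
time: 21.1
position: [0.4779, -0.2729, 0.0516]
orientation: [0.0, -0.05, 0.999, -0.0]
ft_force: [1.2, 0.4, 0.1]
width: 0.003
grip_force: 0.0
```

```bash
python3 - <<'E'
from h import *
V,U=np.mgrid[0:400,0:640]
c=ctrl.read_camera('side'); P=depth(c,np.c_[U.ravel(),V.ravel()]).reshape(400,640,3)
a=cv2.imread('pics/side0.png')
for u in (342,343,344):
    for v in range(300,318): print(u,v,P[v,u].round(3).tolist(),c['img'][v,u].tolist(),a[v,u].tolist())
s=ctrl.state(); print(s['ft_force'])
E
```

```text
342 300 [0.454, -0.305, 0.186] [106, 100, 96] [24, 23, 21]
342 301 [0.453, -0.307, 0.186] [120, 113, 111] [82, 141, 61]
342 302 [0.468, -0.277, 0.106] [141, 136, 132] [79, 135, 59]
342 303 [0.468, -0.277, 0.1] [203, 197, 194] [78, 132, 59]
342 304 [0.469, -0.278, 0.096] [201, 195, 193] [78, 133, 59]
342 305 [0.468, -0.278, 0.092] [207, 200, 198] [78, 132, 59]
342 306 [0.468, -0.28, 0.091] [205, 197, 198] [78, 134, 59]
342 307 [0.469, -0.278, 0.082] [204, 194, 196] [78, 134, 59]
342 308 [0.468, -0.28, 0.081] [166, 170, 157] [80, 136, 61]
342 309 [0.469, -0.278, 0.07] [108, 162, 89] [86, 144, 66]
342 310 [0.469, -0.28, 0.069] [92, 157, 69] [86, 144, 65]
342 311 [0.468, -0.282, 0.069] [76, 130, 57] [70, 120, 53]
342 312 [0.468, -0.282, 0.062] [58, 95, 45] [53, 87, 40]
342 313 [0.467, -0.284, 0.064] [27, 21, 25] [26, 22, 25]
342 314 [0.467, -0.286, 0.062] [29, 25, 27] [26, 21, 23]
342 315 [0.466, -0.287, 0.06] [29, 26, 27] [25, 23, 24]
342 316 [0.466, -0.289, 0.058] [27, 22, 23] [24, 19, 20]
342 317 [0.465, -0.29, 0.056] [53, 49, 48] [48, 44, 44]
343 300 [0.455, -0.307, 0.189] [189, 183,
[... 1415 characters left out ...]
3, 89, 88] [78, 132, 60]
344 307 [0.47, -0.285, 0.095] [117, 112, 112] [76, 132, 59]
344 308 [0.47, -0.285, 0.09] [109, 103, 106] [79, 133, 59]
344 309 [0.471, -0.285, 0.085] [111, 116, 105] [79, 134, 59]
344 310 [0.473, -0.281, 0.069] [84, 149, 63] [81, 137, 62]
344 311 [0.472, -0.284, 0.07] [80, 137, 59] [75, 127, 57]
344 312 [0.472, -0.285, 0.066] [61, 104, 46] [55, 95, 41]
344 313 [0.472, -0.285, 0.062] [33, 41, 27] [31, 38, 25]
344 314 [0.471, -0.287, 0.061] [29, 24, 28] [26, 20, 24]
344 315 [0.47, -0.289, 0.061] [31, 28, 30] [27, 22, 24]
344 316 [0.469, -0.291, 0.061] [30, 27, 28] [24, 21, 22]
344 317 [0.469, -0.293, 0.06] [16, 13, 15] [14, 11, 12]
[ 0.45337191  0.22369109 -1.0937552 ]
```

Emit:
drive_tool(
  plan=[
    {"hand": 0,"dx": 0,"dy": 0,"dz": -0.002,"ax": 0,"ay": 0,"az": 0},
    {"hand": 0,"dx": 0,"dy": 0,"dz": -0.002,"ax": 0,"ay": 0,"az": 0},
    {"hand": 0,"dx": 0,"dy": 0,"dz": -0.002,"ax": 0,"ay": 0,"az": 0},
    {"hand": 0,"dx": 0,"dy": 0,"dz": -0.002,"ax": 0,"ay": 0,"az": 0},
    {"hand": 0,"dx": 0,"dy": 0,"dz": 0,"ax": 0,"ay": 0,"az": 0},
    {"hand": 0,"dx": 0,"dy": 0,"dz": 0,"ax": 0,"ay": 0,"az": 0},
    {"hand": 0,"dx": 0,"dy": 0,"dz": 0,"ax": 0,"ay": 0,"az": 0},
    {"hand": 0,"dx": 0,"dy": 0,"dz": 0,"ax": 0,"ay": 0,"az": 0},
  ],
  force=15,
)

```text
time: 22.15
position: [0.478, -0.273, 0.0437]
orientation: [0.0, -0.05, 0.999, -0.0]
ft_force: [0.4, 0.5, 3.6]
width: 0.007
grip_force: 1.8
```

Emit:
drive_tool(
  plan=[
    {"hand": 0,"dx": 0,"dy": 0,"dz": -0.001,"ax": 0,"ay": 0,"az": 0},
    {"hand": 0,"dx": 0,"dy": 0,"dz": -0.001,"ax": 0,"ay": 0,"az": 0},
    {"hand": 0,"dx": 0,"dy": 0,"dz": -0.001,"ax": 0,"ay": 0,"az": 0},
    {"hand": 0,"dx": 0,"dy": 0,"dz": -0.001,"ax": 0,"ay": 0,"az": 0},
    {"hand": 0,"dx": 0,"dy": 0,"dz": 0,"ax": 0,"ay": 0,"az": 0},
    {"hand": 0,"dx": 0,"dy": 0,"dz": 0,"ax": 0,"ay": 0,"az": 0},
    {"hand": 0,"dx": 0,"dy": 0,"dz": 0,"ax": 0,"ay": 0,"az": 0},
    {"hand": 0,"dx": 0,"dy": 0,"dz": 0,"ax": 0,"ay": 0,"az": 0},
  ],
  force=15,
)

```text
time: 23.15
position: [0.4782, -0.2731, 0.0429]
orientation: [-0.0, -0.05, 0.999, 0.0]
ft_force: [-7.8, 6.5, 25.5]
width: 0.004
grip_force: 12.4
```

Contact came at a TCP height of about 0.049 and the hard stop at 0.043, so green is fully down. The real fingertips sit 19 mm above the reported TCP. I'll let it up and go to yellow.

Emit:
drive_tool(
  plan=[
    {"hand": 0,"dx": 0,"dy": 0,"dz": 0.01,"ax": 0,"ay": 0,"az": 0},
    {"hand": 0,"dx": 0,"dy": 0,"dz": 0.02,"ax": 0,"ay": 0,"az": 0},
    {"hand": 0,"dx": 0,"dy": 0,"dz": 0,"ax": 0,"ay": 0,"az": 0},
    {"hand": 0,"dx": -0.0022,"dy": -0.0298,"dz": 0,"ax": 0,"ay": 0,"az": 0},
    {"hand": 0,"dx": -0.0021,"dy": -0.0298,"dz": 0,"ax": 0,"ay": 0,"az": 0},
    {"hand": 0,"dx": 0,"dy": 0,"dz": 0,"ax": 0,"ay": 0,"az": 0},
    {"hand": 0,"dx": 0,"dy": 0,"dz": 0,"ax": 0,"ay": 0,"az": 0},
    {"hand": 0,"dx": 0,"dy": 0,"dz": 0,"ax": 0,"ay": 0,"az": 0},
  ],
  force=15,
)

```text
time: 24.15
position: [0.4734, -0.3312, 0.069]
orientation: [-0.0, -0.05, 0.999, 0.0]
ft_force: [-0.0, 0.5, 0.1]
width: 0.006
grip_force: 0.0
```

Emit:
drive_tool(
  plan=[
    {"hand": 0,"dx": 0,"dy": 0,"dz": -0.01,"ax": 0,"ay": 0,"az": 0},
    {"hand": 0,"dx": 0,"dy": 0,"dz": -0.008,"ax": 0,"ay": 0,"az": 0},
    {"hand": 0,"dx": 0,"dy": 0,"dz": -0.004,"ax": 0,"ay": 0,"az": 0},
    {"hand": 0,"dx": 0,"dy": 0,"dz": -0.003,"ax": 0,"ay": 0,"az": 0},
    {"hand": 0,"dx": 0,"dy": 0,"dz": -0.003,"ax": 0,"ay": 0,"az": 0},
    {"hand": 0,"dx": 0,"dy": 0,"dz": 0,"ax": 0,"ay": 0,"az": 0},
    {"hand": 0,"dx": 0,"dy": 0,"dz": 0,"ax": 0,"ay": 0,"az": 0},
    {"hand": 0,"dx": 0,"dy": 0,"dz": 0,"ax": 0,"ay": 0,"az": 0},
  ],
  force=15,
)

```text
time: 25.15
position: [0.4736, -0.3322, 0.0432]
orientation: [-0.0, -0.05, 0.999, 0.0]
ft_force: [-4.8, 5.6, 11.8]
width: 0.007
grip_force: 6.0
```

Yellow is fully down. I'll let it up and go to blue.

Emit:
drive_tool(
  plan=[
    {"hand": 0,"dx": 0,"dy": 0,"dz": 0.01,"ax": 0,"ay": 0,"az": 0},
    {"hand": 0,"dx": 0,"dy": 0,"dz": 0.018,"ax": 0,"ay": 0,"az": 0},
    {"hand": 0,"dx": 0,"dy": 0,"dz": 0,"ax": 0,"ay": 0,"az": 0},
    {"hand": 0,"dx": 0.03,"dy": -0.0023,"dz": 0,"ax": 0,"ay": 0,"az": 0},
    {"hand": 0,"dx": 0.03,"dy": -0.0023,"dz": 0,"ax": 0,"ay": 0,"az": 0},
    {"hand": 0,"dx": 0,"dy": 0,"dz": 0,"ax": 0,"ay": 0,"az": 0},
    {"hand": 0,"dx": 0,"dy": 0,"dz": 0,"ax": 0,"ay": 0,"az": 0},
    {"hand": 0,"dx": 0,"dy": 0,"dz": 0,"ax": 0,"ay": 0,"az": 0},
  ],
  force=15,
)

```text
time: 26.15
position: [0.5326, -0.3369, 0.0693]
orientation: [-0.0, -0.049, 0.999, 0.0]
ft_force: [-0.1, -0.1, -0.3]
width: 0.007
grip_force: 0.0
```

Emit:
drive_tool(
  plan=[
    {"hand": 0,"dx": 0,"dy": 0,"dz": -0.01,"ax": 0,"ay": 0,"az": 0},
    {"hand": 0,"dx": 0,"dy": 0,"dz": -0.008,"ax": 0,"ay": 0,"az": 0},
    {"hand": 0,"dx": 0,"dy": 0,"dz": -0.004,"ax": 0,"ay": 0,"az": 0},
    {"hand": 0,"dx": 0,"dy": 0,"dz": -0.003,"ax": 0,"ay": 0,"az": 0},
    {"hand": 0,"dx": 0,"dy": 0,"dz": -0.003,"ax": 0,"ay": 0,"az": 0},
    {"hand": 0,"dx": 0,"dy": 0,"dz": 0,"ax": 0,"ay": 0,"az": 0},
    {"hand": 0,"dx": 0,"dy": 0,"dz": 0,"ax": 0,"ay": 0,"az": 0},
    {"hand": 0,"dx": 0,"dy": 0,"dz": 0,"ax": 0,"ay": 0,"az": 0},
  ],
  force=15,
)

```text
time: 27.15
position: [0.5335, -0.337, 0.0433]
orientation: [-0.001, -0.05, 0.999, 0.0]
ft_force: [-5.8, 3.7, 12.0]
width: 0.003
grip_force: 5.5
```

Blue is fully down. I'll lift clear and check before handing in.

Emit:
drive_tool(
  plan=[
    {"hand": 0,"dx": 0,"dy": 0,"dz": 0.01,"ax": 0,"ay": 0,"az": 0},
    {"hand": 0,"dx": 0,"dy": 0,"dz": 0.03,"ax": 0,"ay": 0,"az": 0},
    {"hand": 0,"dx": 0,"dy": 0,"dz": 0.05,"ax": 0,"ay": 0,"az": 0},
    {"hand": 0,"dx": -0.03,"dy": 0,"dz": 0.05,"ax": 0,"ay": 0,"az": 0},
    {"hand": 0,"dx": -0.03,"dy": 0,"dz": 0.03,"ax": 0,"ay": 0,"az": 0},
    {"hand": 0,"dx": 0,"dy": 0,"dz": 0,"ax": 0,"ay": 0,"az": 0},
    {"hand": 0,"dx": 0,"dy": 0,"dz": 0,"ax": 0,"ay": 0,"az": 0},
    {"hand": 0,"dx": 0,"dy": 0,"dz": 0,"ax": 0,"ay": 0,"az": 0},
  ],
  force=15,
)

```text
time: 28.15
position: [0.4736, -0.3363, 0.2095]
orientation: [-0.001, -0.05, 0.999, 0.001]
ft_force: [-0.2, -0.7, 0.1]
width: 0.007
grip_force: 0.0
```

```bash
python3 - <<'E'
from h import *
s=ctrl.state(); print(s['position'],s['ft_force'])
c=ctrl.read_camera('side'); cv2.imwrite('pics/g.png',c['img'])
E
```

```text
[ 0.4735597  -0.33631422  0.20948132] [-0.18022687 -0.65944134  0.11597748]
```

View pics/g.png

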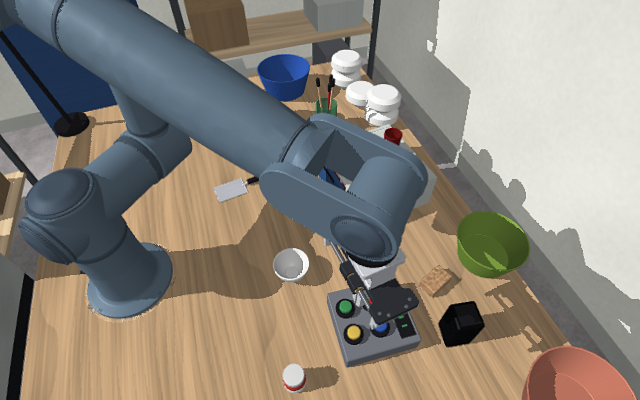

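The visible objects stand where they were: bowl (291,265), cup (393,135), vase (462,323). The gripper is clear of the console, and the arm hides the box. I'm handing in now.

```bash
python3 -c "
from bench import ctrl
print(ctrl.finish_job())"
```

```text
the job is handed in; nothing more can be done
None
```

I handed the job in at about 28 s, but no verdict came back: the drawer was pushed shut, the probe was seated and released, and green, yellow and blue were pressed in order without touching red; the arm hid the box in the last picture, so I didn't re-check the drawer and probe after the key presses.

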